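# Wind the router lift up one turn and lock it

### The job

Raise the router bit: wind the red handwheel clockwise (seen from above) until its white line comes to the yellow pointer, carry on through one full turn more, and stop with the line at the pointer again; its bearing arm is in the way, so let go and take the other handle as needed. Then turn the black lock knob clockwise until its white line points at the red mark. Keep off the router bit and leave the loose things lying around where they are.

Things in the scene. Friction and masses are not known exactly. Their poses are not given: they have to be found in the camera images.
- lift_wheel (a joint): angle of the handwheel: 0 when its white line first meets the yellow pointer, growing as it turns clockwise seen from above, so one full turn more is 6.28. It starts short of the pointer, between -0.9 and -0.1. End stops at -1.3 and 7.28. It turns stiffly (0.18 N m of friction, about 2.5 N at a handle) and stays where it is left.
- wheel_axis (a point): point on the handwheel's axis, 56 mm above the bench. The wheel is a red disc with a steel rim, 190 mm across, lying flat with its axis upright; rim top 54 mm above the bench; its dark hub, 44 mm across, rises to 100 mm. Winding raises the router bit 1 mm per rad
- wheel_line (a point): outer part of the white index line on the wheel's rim top, 87 mm from the axis; it turns with the wheel
- pointer (a point): tip of the fixed yellow pointer just outside the rim, across the wheel from the bearing post (97 mm from the axis, 52 mm above the bench)
- black_handle_grip (a point): grip point of the upright black handle on the wheel: a round freely spinning sleeve, 26 mm in diameter, standing from 48 to 114 mm above the bench, 74 mm from the axis. The point lies on the handle's centreline, 98 mm above the bench. Seen from above it is 90 degrees clockwise from the white line
- orange_handle_grip (a point): the same for the orange handle, straight across the wheel (90 degrees anticlockwise from the white line)
- plate: grey router-lift plate, 300 x 460 x 12 mm, fixed flat on the bench; origin under its centre, x away from the robot and y to the left at yaw 0, z up. The wheel's axis is at (0, 100 mm) of its frame, the lock knob at (-55, -135), the router bit at (85, -135).
- bearing_arm (a point): middle of the top of the fixed aluminium bearing arm over the wheel, 68 mm from the axis, 146 mm high. The arm is 24 mm wide, 130 to 146 mm above the bench, and runs from a post, 24 x 34 mm, at (122, 100 mm) of the plate along the plate's -x to a boss, 34 mm across and 129 to 147 mm high, on the wheel's axis. The handles pass beneath the arm; a gripper does not
- lock_knob (a joint): angle of the black lock knob, growing clockwise seen from above; starts between -0.1 and 0.4 (near the green mark); 1.3 when its white line points at the red mark. End stops at -0.3 and 1.75. Friction 0.08 N m; it stays where it is left. Locking does not stiffen the wheel
- knob_grip (a point): centre of the lock knob's grip bar, 48 mm above the bench, on the knob's axis. The bar is 72 mm long, 18 mm wide and runs from 28 to 60 mm above the bench over an aluminium disc 68 mm across (top 30 mm high); a white line on its top marks one end. The line runs along the plate's +y at joint value 0 and turns clockwise from there
- lock_mark (a point): centre of the red mark painted on the plate, 56 mm from the knob's axis
- cutter: router bit, 24 mm across, standing up to 47 mm above the plate in a black ring; not to be touched
- wrench: steel wrench, 140 mm long, lying on the plate between wheel and knob; leave
- setup_bar: brass bar 20 x 100 x 20 mm lying on the far part of the plate; leave
- offcut: dark wood offcut 40 x 90 x 20 mm on the near part of the plate; leave
- push_block: yellow push block with black handle, 180 x 80 x 100 mm, on the bench; leave
- glue: white glue bottle, 64 mm across, 170 mm tall, on the bench; leave
- screwdriver: orange screwdriver, 210 mm long, on the bench; leave
- tape_measure: yellow tape measure 75 x 40 x 70 mm, on the bench; leave

How it is judged:
On the way, in this order (a step that is already met when the one before it is completed fails the run):
1. the wheel stands one full turn past its first meeting with the pointer, the lock knob not yet turned to its mark (value of joint lift_wheel between 6.1332 and 6.4332 rad and velocity of joint lift_wheel between -0.1 and 0.1 rad/s and value of joint lock_knob below 0.8 rad), for 0.3 s.
2. the lock knob's line points at the red mark, the wheel still in place (value of joint lock_knob between 1.16 and 1.44 rad and value of joint lift_wheel between 6.1332 and 6.4332 rad), for 0.3 s.
At the end, for the whole second after the job is handed in: the wheel at rest with its white line at the pointer (within 0.15 rad), one full turn after first meeting it, and the lock knob's line at the red mark (within 0.14 rad) (all of step 2 and velocity of joint lift_wheel between -0.1 and 0.1 rad/s); the robot touches nothing.
It fails at once if the router bit is touched (contact force between cutter and the fingers above 2 N or contact force between cutter and the arm above 2 N).
It fails at once if a loose bystander is shifted by more than 30 mm (distance of any of wrench, setup_bar, offcut, push_block, glue, screwdriver, tape_measure from where it was at the start of the episode above 0.03 m).
It also fails if it takes over 72 s, if anything falls off the work surface, if the arm or the gripper's body presses on something with over 40 N, if the wrist force passes 120 N, or if a joint passes its speed limit or range.

### The arm

A 7-joint arm with a two-finger parallel gripper is mounted at the origin on the work surface. World frame = base frame: x ahead of the robot, y to its left, z up, the work surface at z = 0. Lengths are in m, angles in rad, forces in N, time in s.
With the tool pointing down it reaches from about 0.4 to 0.85 m from the base axis. Payload 10.4 kg.
Tool frame: the origin (TCP) lies on the centre line of the jaws, within the pads' length; the fingertips stand 17 mm ahead of it and the grasp point (between the pads) lies 2 mm behind it; z points along the fingers, y is the line along which they close (so a half turn about z gives the same grasp; the last joint's range is limited). The gripper opens to 85 mm and grips with 20 to 120 N. Pads are 22 mm wide; open, the fingers measure 114 mm over their backs; the gripper's body (76 mm by 85 mm) begins 54 mm behind the grasp point. The pads swing forward as they close: fully open they stand 13 mm farther back than shut.
Start: joints at [1.123, 0.332, -0.065, 1.46, 0.022, 1.35, -0.088], TCP at [0.258, -0.569, 0.248] pointing down, gripper open.
Joint ranges: [-2.6, 2.6], [-0.5, 2.12], [-1.47, 1.34], [0.16, 2.42], [-1.27, 4.41], [0.06, 2.06], [-2.6, 2.6]. Speed limits (rad/s): [2.22, 2.22, 2.79, 2.79, 3.14, 3.14, 3.14].

### API

Orientations are given as a unit quaternion [x, y, z, w].
In Python, from workcell import sensors, imaging, order, spotter gives the robot as it stands. The module is installed in compiled form; this text tells all that it offers.
- The arm moves only by the shell command python3 -m inch 'ROWS' [FORCE]. ROWS is JSON, a list that holds one entry, the list of rows, each a list of 7 numbers: the shift along the tool's x, y, z in m, then the turn, a rotation vector about the tool's x, y, z in rad, then the closure, from -1 (fully open) to 1 (shut). In form: [[[x, y, z, ax, ay, az, hand], ...]]. A call has 1 to 10 rows; each row is the pose to reach, as a shift and turn from the pose commanded when the call began, along the tool's axes at that moment; what a row does not reach only later rows make up. A row lasts 1/10 s, in which the tool goes at most 50 mm and 8.59 degrees, less where a joint would pass 70% of its speed; a pose out of reach is approached as far as the arm can. A call with a gripper value outside its range is refused whole. The fingers move at their own pace and stop on an object; FORCE is the grip in N (left out, the last holds). Time passes only in rows, so rows that repeat a pose let the fingers close. It gives the time, the measured TCP pose, the force, the opening and the grip force at its end, in the units of the state.
- sensors.get_obs(): the state, without advancing time (a new reading comes with each control period).
- imaging.camera(name): name is "scene" or "top"; returns the picture (400x640x3 uint8, blue, green, red); there is no depth.
- imaging.calibration(name): a dict with "mtx" (3x3 intrinsics, pixels), "D" ([k1, k2, p1, p2, k3] as OpenCV has them; the pictures are not rectified), "R" (3x3) and "t" (3): a world point X has camera coordinates R X + t. Camera axes: x right, y down, z forward; pixel columns grow to the right and rows downward; lengths in m; the calibration is good to about 2 mm. A picture is of the moment at which its call begins. calibration takes no time and is no camera call.
- order.hand_in(): hands the job in; it is judged then, once.
Trained networks look in the newest picture that a camera, given by its name, has taken for a name from the list of things; names that differ only in an ending like _2 or _b are one class to them, and where a whole thing is asked for, a point or a joint stands for the part that bears it (a point fixed in the world has none). Each returns a list of dicts, best first, with "conf" (0 to 1); they miss things now and then, are a little off and sometimes report something else, mostly with a low value. They report only what shows in the picture. A call takes as long as a camera call.
- spotter.look_for(label, camera): "pixel" ([column, row] in pixels, amid what is visible of it).
The state is a dict: "clock": time; "joint_pos": joint angles; "joint_velocities": joint speeds; "tau": joint torques, N m; "position": TCP position; "ee_rot": TCP orientation; "ft_force": force on the tool from outside, world axes, zero at the start; "torque": the same for the moment, N m; "grip_width": opening from 0.0 (shut) to 1.0 (fully open); "grasp_force": force on a finger pad.
Only numpy, scipy, OpenCV 4.12 (cv2) and the standard library are available. Lean on these libraries where they do the work, as an engineer would, in place of code of your own. Each camera call takes 0.05 s, during which the arm holds its last target. There are 200 camera calls.

## Working session

There is one attempt and no reset: what is moved stays moved. The work goes in short steps, Python scripts to look and compute and a shell command to move; the robot and the scene stay as the last step left them, time stands still between calls to the robot, and variables do not carry over. Pictures are saved under pics/ and viewed, at most 10 in all, crops included, and the job is handed in when it is done.

```bash
mkdir -p pics
cat > h.py <<'E'
import numpy as np, cv2
from workcell import sensors, imaging, order, spotter
C={n:imaging.calibration(n) for n in("scene","top")}
def und(n,p):
    c=C[n];K=np.array(c["mtx"],float);D=np.array(c["D"],float)
    q=cv2.undistortPoints(np.array([[p]],float),K,D)[0,0]
    R=np.array(c["R"]);t=np.array(c["t"]);d=R.T@np.array([q[0],q[1],1]);return -R.T@t,d/np.linalg.norm(d)
def atz(n,p,z):
    o,d=und(n,p);return o+d*(z-o[2])/d[2]
def tri(pa,pb):
    A=np.zeros((3,3));b=np.zeros(3)
    for n,p in(("scene",pa),("top",pb)):
        o,d=und(n,p);M=np.eye(3)-np.outer(d,d);A+=M;b+=M@o
    return np.linalg.solve(A,b)
def proj(n,X):
    c=C[n];R=np.array(c["R"],float)
    return cv2.projectPoints(np.array(X,float).reshape(-1,1,3),cv2.Rodrigues(R)[0],np.array(c["t"],float),np.array(c["mtx"],float),np.array(c["D"],float))[0][:,0]
E
python3 - <<'E'
from h import *
I={n:imaging.camera(n) for n in C}
for n in C: cv2.imwrite(f"pics/{n}0.png",I[n])
for l in["wheel_axis","wheel_line","pointer","black_handle_grip","orange_handle_grip","plate","bearing_arm","knob_grip","lock_mark","cutter"]:
    r={}
    for n in C:
        q=spotter.look_for(l,n);r[n]=q[0] if q else None
    s=r["scene"];t=r["top"]
    print(l,s and (np.round(s["pixel"]),round(s["conf"],2)),t and(np.round(t["pixel"]),round(t["conf"],2)),np.round(tri(s["pixel"],t["pixel"]),3) if s and t else "")
o=sensors.get_obs();print({k:np.round(v,3) for k,v in o.items()})
for n in C: print(n,und(n,[320,200]))
E
```

```text
wheel_axis (array([361., 202.]), 0.83) (array([284., 210.]), 0.8) [0.537 0.119 0.024]
wheel_line (array([359., 198.]), 0.93) (array([282., 208.]), 0.96) [0.543 0.119 0.052]
pointer (array([336., 206.]), 0.66) (array([304., 205.]), 0.55) [0.556 0.043 0.019]
black_handle_grip (array([292., 188.]), 0.61) (array([263., 216.]), 0.38) [0.543 0.042 0.174]
orange_handle_grip (array([341., 204.]), 0.59) (array([298., 196.]), 0.38) [0.582 0.062 0.078]
plate (array([336., 209.]), 0.85) (array([304., 207.]), 0.59) [ 0.551  0.046 -0.006]
bearing_arm (array([338., 208.]), 0.77) (array([305., 205.]), 0.9) [0.555 0.046 0.008]
knob_grip (array([288., 186.]), 0.89) (array([348., 222.]), 0.8) [ 0.493 -0.116  0.029]
lock_mark (array([334., 207.]), 0.92) (array([306., 210.]), 0.69) [ 0.539  0.038 -0.017]
cutter (array([286., 219.]), 0.36) None 
{'clock': np.float64(1.1), 'joint_pos': array([ 1.123,  0.332, -0.065,  1.46 ,  0.022,  1.35 , -0.088]), 'joint_velocities': array([-0.001,  0.001,  0.001,  0.001, -0.001, -0.001, -0.   ]), 'tau': array([-1.0000e-03, -6.2524e+01,  4.9000e-02, -3.9184e+01,  1.7000e-02,
        2.0000e-03, -0.0000e+00]), 'position': array([ 0.258, -0.569,  0.248]), 'ee_rot': array([0.978, 0.211, 0.   , 0.   ]), 'ft_force': array([-0.18 ,  0.452, -0.106]), 'torque': array([-0.029,  0.001,  0.022]), 'grasp_force': np.float64(0.0), 'grip_width': np.float64(1.001)}
scene (array([1.39139258, 0.05131278, 1.41720158]), array([-0.52175185, -0.03720485, -0.85228564]))
top (array([ 0.36648636, -0.01192064,  1.63383892]), array([ 1.27055513e-01, -6.25854736e-04, -9.91895410e-01]))
```

View pics/top0.png

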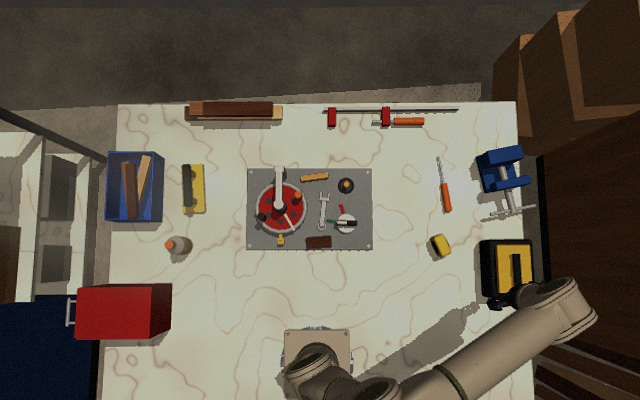

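View pics/scene0.png

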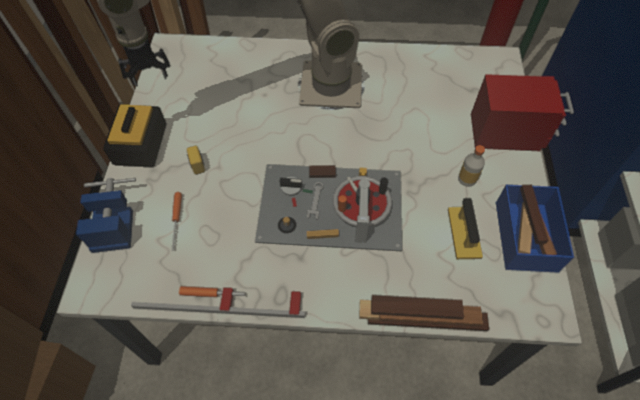

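The top picture shows the plate at about (247..373, 168..250), with the wheel near (281,208) and the knob near (347,222). In the scene picture the wheel is near (362,202) and the knob near (290,184). I'll enlarge both.

Run:
```python
import cv2
a=cv2.imread("pics/top0.png")[160:258,240:380]; cv2.imwrite("pics/topc.png",cv2.resize(a,None,fx=5.5,fy=5.5,interpolation=cv2.INTER_CUBIC))
a=cv2.imread("pics/scene0.png")[155:255,250:410]; cv2.imwrite("pics/scenec.png",cv2.resize(a,None,fx=5,fy=5,interpolation=cv2.INTER_CUBIC))
```

```text
(no output)
```

View pics/topc.png

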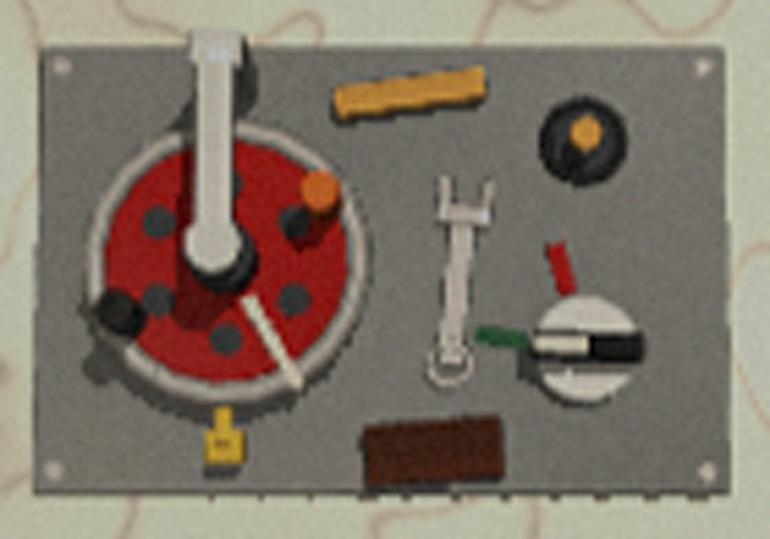

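View pics/scenec.png

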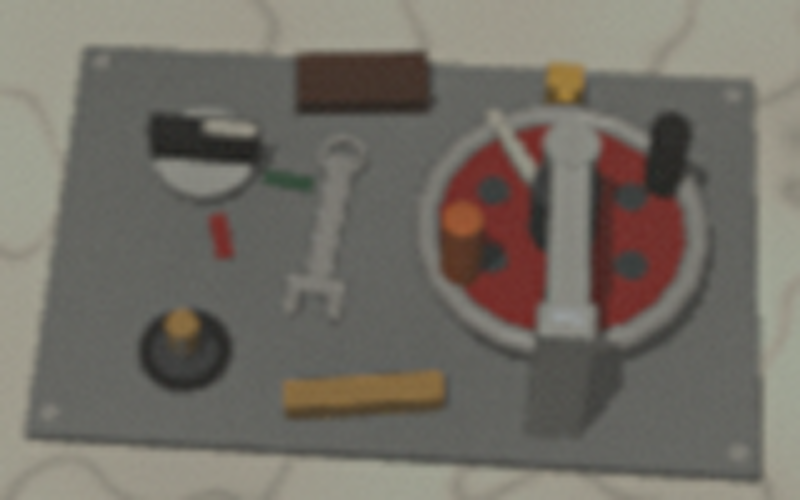

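The enlarged top view puts the plate corners at crop (40,47), (723,47), (730,495) and (35,492). The orange handle top is at (320,190), the black one at (120,310), the white line tip at (297,385), the pointer at (222,410) and the knob bar centre at (587,347). In the scene crop the orange top is at (462,215), the black top at (670,125) and the knob bar top at about (205,130).

Run:
```python
from h import *
from scipy.optimize import least_squares
T=lambda u,v:[(u+.5)/5.5-.5+240,(v+.5)/5.5-.5+160]
S=lambda u,v:[(u+.5)/5-.5+250,(v+.5)/5-.5+155]
P={"FL":(S(762,478),T(40,47)),"NL":(S(753,80),T(35,492)),"NR":(S(85,47),T(730,495)),"FR":(S(27,437),T(723,47)),
"orange top":(S(462,215),T(320,190)),"black top":(S(670,122),T(120,308)),"line tip":(S(493,115),T(297,384)),"pointer":(S(565,97),T(222,410)),
"knob top":(S(205,130),T(587,347)),"red":(S(221,237),T(562,268)),"boss":(S(572,142),T(213,243)),"cutter":(S(182,322),T(586,132))}
for k,(s,t) in P.items(): print(k,np.round(tri(s,t),4))
loc={"FL":(.15,.23,.012),"NL":(-.15,.23,.012),"NR":(-.15,-.23,.012),"FR":(.15,-.23,.012),"knob top":(-.055,-.135,.06),"boss":(0,.1,.147)}
def W(p,l): c,s=np.cos(p[2]),np.sin(p[2]);return np.array([p[0]+c*l[0]-s*l[1],p[1]+s*l[0]+c*l[1],l[2]])
def f(p): return np.concatenate([np.r_[proj("scene",W(p,l))[0]-P[k][0],proj("top",W(p,l))[0]-P[k][1]] for k,l in loc.items()])
r=least_squares(f,[.55,.04,0],loss="soft_l1");p=r.x;print("plate",p.round(4),"res",r.fun.round(1))
ax=W(p,(0,.1,.056));kn=W(p,(-.055,-.135,.048));print("axis",ax.round(4),"knob",kn.round(4),"cutter",W(p,(.085,-.135,.05)).round(4))
def ang(X):d=X-ax;return np.arctan2(d[1],d[0]),np.hypot(d[0],d[1])
for k in("orange top","black top","line tip","pointer"):
    print(k,np.round(ang(tri(*P[k])),3))
print("handles at z", [np.round(ang(atz("top",P[k][1],.114)),3) for k in("orange top","black top")],"line",np.round(ang(atz("top",P["line tip"][1],.054)),3))
```

```text
FL [0.6954 0.2559 0.0078]
NL [0.3969 0.2557 0.0103]
NR [ 0.3929 -0.2022  0.0062]
FR [ 0.693  -0.2033  0.0054]
orange top [0.5818 0.0621 0.1153]
black top [0.5081 0.1874 0.1182]
line tip [0.4645 0.08   0.0525]
pointer [0.448  0.1274 0.0534]
knob top [ 0.4875 -0.1072  0.0527]
red [ 0.5433 -0.0938  0.0113]
boss [0.5451 0.1262 0.1461]
cutter [ 0.6287 -0.1087  0.0479]
plate [ 0.5453  0.0268 -0.0045] res [ 0.8 -0.3  0.2 -0.5  0.7 -0.4 -0.4  0.1 -0.  -0.7  0.5 -0.4 -0.3 -0.6
  0.6 -0.7  0.  -0.7  0.7 -0.8  0.6  0.   0.1 -0.2]
axis [0.5458 0.1268 0.056 ] knob [ 0.4897 -0.108   0.048 ] cutter [ 0.6297 -0.1086  0.05  ]
orange top [-1.062  0.074]
black top [2.127 0.071]
line tip [-2.619  0.094]
pointer [3.135 0.098]
handles at z [array([-1.052,  0.073]), array([2.118, 0.072])] line [-2.631  0.093]
```

```bash
cat >> h.py <<'E'
from scipy.spatial.transform import Rotation as Ro
AX=np.array([.545,.1265])
def st():
    o=sensors.get_obs();R=Ro.from_quat(o["ee_rot"]).as_matrix()
    print("t",round(float(o["clock"]),2),"p",np.round(o["position"],4),"tooly deg",round(np.degrees(np.arctan2(R[1,1],R[0,1])),2),"tilt",np.round(R[:2,2],3),"F",np.round(o["ft_force"],1),"w",round(float(o["grip_width"])*85,1),"g",round(float(o["grasp_force"]),1),"q",np.round(o["joint_pos"],2))
    return o,R
def to(x,y,z):
    o,R=st();a=np.degrees(np.arctan2(R[1,1],R[0,1]))
    print("shift",np.round(R.T@(np.array([x,y,z])-o["position"]),4),"az to y||x",round(np.radians(a),4))
E
python3 -c "
from h import *
to(.5815,.062,.22)"
```

```text
t 1.1 p [ 0.2576 -0.5695  0.2483] tooly deg -65.66 tilt [ 0. -0.] F [-0.2  0.5 -0.1] w 85.1 g 0.0 q [ 1.12  0.33 -0.06  1.46  0.02  1.35 -0.09]
shift [ 0.5554 -0.4418  0.0283] az to y||x -1.146
```

```bash
python3 -m inch '[[[0.555,-0.442,0.028,0,0,-1.146,-0.13],[0.555,-0.442,0.028,0,0,-1.146,-0.13],[0.555,-0.442,0.028,0,0,-1.146,-0.13],[0.555,-0.442,0.028,0,0,-1.146,-0.13],[0.555,-0.442,0.028,0,0,-1.146,-0.13],[0.555,-0.442,0.028,0,0,-1.146,-0.13],[0.555,-0.442,0.028,0,0,-1.146,-0.13],[0.555,-0.442,0.028,0,0,-1.146,-0.13],[0.555,-0.442,0.028,0,0,-1.146,-0.13],[0.555,-0.442,0.028,0,0,-1.146,-0.13]]]' 40; python3 -c "
from h import *
to(.5815,.062,.22)"
```

```text
clock: 2.1
position: [0.486, -0.123, 0.2289]
ee_rot: [0.707, 0.707, 0.0, 0.001]
ft_force: [1.6, -0.4, 1.0]
grip_width: 0.562
grasp_force: 0.0
t 2.1 p [ 0.486  -0.123   0.2289] tooly deg -0.01 tilt [ 0.001 -0.001] F [ 1.6 -0.4  1. ] w 47.7 g 0.0 q [ 0.67  0.11 -0.55  1.78  0.06  1.26  0.11]
shift [0.1851 0.0955 0.0089] az to y||x -0.0002
```

```bash
python3 -m inch '[[[0.185,0.0955,0.009,0,0,0,-0.13],[0.185,0.0955,0.009,0,0,0,-0.13],[0.185,0.0955,0.009,0,0,0,-0.13],[0.185,0.0955,0.009,0,0,0,-0.13],[0.185,0.0955,0.009,0,0,0,-0.13],[0.185,0.0955,0.009,0,0,0,-0.13],[0.185,0.0955,0.009,0,0,0,-0.13]]]'; python3 -c "
from h import *
to(.5815,.062,.1)"
```

```text
clock: 2.8
position: [0.5807, 0.0587, 0.2194]
ee_rot: [0.708, 0.707, -0.0, 0.0]
ft_force: [-0.6, -0.2, -0.2]
grip_width: 0.569
grasp_force: 0.0
t 2.8 p [0.5807 0.0587 0.2194] tooly deg -0.07 tilt [-0.    -0.001] F [-0.6 -0.2 -0.2] w 48.3 g 0.0 q [ 0.36  0.33 -0.66  1.59  0.21  1.3  -0.33]
shift [0.0034 0.0008 0.1194] az to y||x -0.0012
```

Descend in moderate steps, correcting the small offset, then close.

```bash
python3 -m inch '[[[0.003,0.001,0.03,0,0,0,-0.13],[0.003,0.001,0.06,0,0,0,-0.13],[0.003,0.001,0.09,0,0,0,-0.13],[0.003,0.001,0.11,0,0,0,-0.13],[0.003,0.001,0.12,0,0,0,-0.13],[0.003,0.001,0.12,0,0,0,-0.13],[0.003,0.001,0.12,0,0,0,0.6],[0.003,0.001,0.12,0,0,0,0.6],[0.003,0.001,0.12,0,0,0,0.6],[0.003,0.001,0.12,0,0,0,0.6]]]' 40; python3 -c "
from h import *
st();imaging.camera('top')
a=imaging.camera('scene')[150:240,320:430]; cv2.imwrite('pics/g1.png',cv2.resize(a,None,fx=5,fy=5))"
```

```text
clock: 3.8
position: [0.5832, 0.0627, 0.1013]
ee_rot: [0.707, 0.707, 0.001, 0.001]
ft_force: [-0.3, -2.8, 6.6]
grip_width: 0.291
grasp_force: 39.5
t 3.8 p [0.5832 0.0627 0.1013] tooly deg -0.04 tilt [ 0.003 -0.001] F [-0.3 -2.8  6.6] w 24.8 g 39.5 q [ 0.33  0.45 -0.63  1.71  0.3   1.08 -0.4 ]
```

View pics/g1.png

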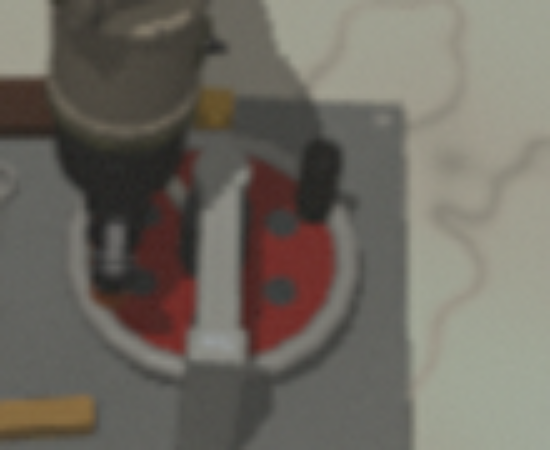

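The gripper holds the orange handle (25 mm between the pads) at crop (110,270), clear of the bearing arm. Next I'll compute the arc rows.

```bash
cat >> h.py <<'E'
def arc(total,n,th0=None,r=.074):
    o,R=st();d=o["position"][:2]-AX;th=np.arctan2(d[1],d[0]) if th0 is None else th0
    print("theta",round(float(np.arctan2(d[1],d[0])),3),"r",round(float(np.hypot(*d)),4))
    for k in range(1,n+1):
        a=th-total*k/n;w=np.r_[AX+r*np.array([np.cos(a),np.sin(a)])-o["position"][:2],0]
        s=R.T@w;print("[%.3f,%.3f,0,0,0,0,0.6]"%(s[0],s[1]),end=",")
    print()
E
python3 -c "
from h import *
arc(1.2,10)"
```

```text
t 3.9 p [0.5831 0.0628 0.1013] tooly deg -0.03 tilt [ 0.003 -0.001] F [ 1.3 -2.6  6.6] w 24.5 g 39.5 q [ 0.33  0.45 -0.63  1.71  0.3   1.08 -0.4 ]
theta -1.032 r 0.0743
[-0.004,-0.008,0,0,0,0,0.6],[-0.007,-0.016,0,0,0,0,0.6],[-0.009,-0.025,0,0,0,0,0.6],[-0.010,-0.034,0,0,0,0,0.6],[-0.010,-0.043,0,0,0,0,0.6],[-0.009,-0.051,0,0,0,0,0.6],[-0.007,-0.060,0,0,0,0,0.6],[-0.004,-0.068,0,0,0,0,0.6],[0.000,-0.076,0,0,0,0,0.6],[0.005,-0.084,0,0,0,0,0.6],
```

```bash
python3 -m inch '[[[-0.004,-0.008,0,0,0,0,0.6],[-0.007,-0.016,0,0,0,0,0.6],[-0.009,-0.025,0,0,0,0,0.6],[-0.010,-0.034,0,0,0,0,0.6],[-0.010,-0.043,0,0,0,0,0.6],[-0.009,-0.051,0,0,0,0,0.6],[-0.007,-0.060,0,0,0,0,0.6],[-0.004,-0.068,0,0,0,0,0.6],[0.000,-0.076,0,0,0,0,0.6],[0.005,-0.084,0,0,0,0,0.6]]]'; python3 -c "
from h import *
arc(1.2,10)"
```

```text
clock: 4.9
position: [0.5, 0.07, 0.1014]
ee_rot: [0.707, 0.707, 0.003, 0.001]
ft_force: [11.6, 7.4, -0.2]
grip_width: 0.289
grasp_force: 40.1
t 4.9 p [0.5    0.07   0.1014] tooly deg 0.04 tilt [0.006 0.002] F [11.6  7.4 -0.2] w 24.6 g 40.1 q [ 0.39  0.28 -0.69  1.92  0.21  1.01 -0.39]
theta -2.243 r 0.0723
[0.005,-0.008,0,0,0,0,0.6],[0.011,-0.014,0,0,0,0,0.6],[0.019,-0.018,0,0,0,0,0.6],[0.026,-0.023,0,0,0,0,0.6],[0.035,-0.026,0,0,0,0,0.6],[0.043,-0.028,0,0,0,0,0.6],[0.052,-0.029,0,0,0,0,0.6],[0.061,-0.029,0,0,0,0,0.6],[0.070,-0.028,0,0,0,0,0.6],[0.079,-0.026,0,0,0,0,0.6],
```

```bash
python3 -m inch '[[[0.005,-0.007,0,0,0,0,0.6],[0.011,-0.013,0,0,0,0,0.6],[0.019,-0.018,0,0,0,0,0.6],[0.026,-0.023,0,0,0,0,0.6],[0.035,-0.026,0,0,0,0,0.6],[0.043,-0.028,0,0,0,0,0.6],[0.052,-0.029,0,0,0,0,0.6],[0.061,-0.029,0,0,0,0,0.6],[0.070,-0.028,0,0,0,0,0.6],[0.079,-0.026,0,0,0,0,0.6]]]'; python3 -c "
from h import *
arc(1.2,10)"
```

```text
clock: 5.9
position: [0.4752, 0.1462, 0.1013]
ee_rot: [0.708, 0.706, 0.002, 0.003]
ft_force: [11.8, -6.6, 2.9]
grip_width: 0.286
grasp_force: 41.9
t 5.9 p [0.4752 0.1462 0.1013] tooly deg -0.11 tilt [ 0.007 -0.001] F [11.8 -6.6  2.9] w 24.3 g 41.9 q [ 0.27  0.27 -0.74  1.93  0.22  1.01 -0.56]
theta 2.867 r 0.0725
[0.009,0.001,0,0,0,0,0.6],[0.017,0.005,0,0,0,0,0.6],[0.024,0.010,0,0,0,0,0.6],[0.031,0.016,0,0,0,0,0.6],[0.037,0.022,0,0,0,0,0.6],[0.042,0.029,0,0,0,0,0.6],[0.047,0.037,0,0,0,0,0.6],[0.050,0.045,0,0,0,0,0.6],[0.053,0.054,0,0,0,0,0.6],[0.054,0.063,0,0,0,0,0.6],
```

```bash
python3 -m inch '[[[0.009,0.002,0,0,0,0,0.6],[0.017,0.005,0,0,0,0,0.6],[0.024,0.010,0,0,0,0,0.6],[0.031,0.016,0,0,0,0,0.6],[0.037,0.022,0,0,0,0,0.6],[0.042,0.029,0,0,0,0,0.6],[0.047,0.037,0,0,0,0,0.6],[0.050,0.045,0,0,0,0,0.6],[0.053,0.054,0,0,0,0,0.6],[0.054,0.063,0,0,0,0,0.6]]]'; python3 -c "
from h import *
arc(.9,8)"
```

```text
clock: 6.9
position: [0.5359, 0.2007, 0.1013]
ee_rot: [0.707, 0.707, 0.0, 0.001]
ft_force: [-2.9, -3.6, 13.0]
grip_width: 0.289
grasp_force: 42.9
t 6.9 p [0.5359 0.2007 0.1013] tooly deg -0.04 tilt [ 0.002 -0.001] F [-2.9 -3.6 13. ] w 24.5 g 42.9 q [ 0.14  0.44 -0.7   1.74  0.32  1.08 -0.67]
theta 1.692 r 0.0747
[-0.000,0.008,0,0,0,0,0.6],[-0.001,0.017,0,0,0,0,0.6],[-0.002,0.025,0,0,0,0,0.6],[-0.004,0.033,0,0,0,0,0.6],[-0.007,0.041,0,0,0,0,0.6],[-0.011,0.048,0,0,0,0,0.6],[-0.016,0.055,0,0,0,0,0.6],[-0.021,0.061,0,0,0,0,0.6],
```

```bash
python3 -m inch '[[[0.000,0.008,0,0,0,0,0.6],[-0.001,0.017,0,0,0,0,0.6],[-0.002,0.025,0,0,0,0,0.6],[-0.004,0.033,0,0,0,0,0.6],[-0.007,0.041,0,0,0,0,0.6],[-0.011,0.048,0,0,0,0,0.6],[-0.016,0.055,0,0,0,0,0.6],[-0.016,0.055,0,0,0,0,0.6],[-0.016,0.055,0,0,0,0,0.6]]]'; python3 -c "
from h import *
arc(.1,1)"
```

```text
clock: 7.8
position: [0.5916, 0.1865, 0.1014]
ee_rot: [0.707, 0.707, 0.002, 0.001]
ft_force: [4.7, 3.5, 5.0]
grip_width: 0.294
grasp_force: 42.3
t 7.8 p [0.5916 0.1865 0.1014] tooly deg 0.01 tilt [0.005 0.002] F [4.7 3.5 5. ] w 25.0 g 42.3 q [ 0.14  0.53 -0.67  1.61  0.35  1.12 -0.62]
theta 0.91 r 0.076
[-0.006,0.004,0,0,0,0,0.6],
```

```bash
python3 -m inch '[[[0,0,0,0,0,0,-0.13],[0,0,0,0,0,0,-0.13],[0,0,0,0,0,0,-0.13],[0,0,-0.04,0,0,0,-0.13],[0,0,-0.08,0,0,0,-0.13],[0,0,-0.12,0,0,0,-0.13],[-0.05,-0.03,-0.12,0,0,0,-0.13],[-0.08,-0.06,-0.12,0,0,0,-0.13],[-0.118,-0.092,-0.12,0,0,0,-0.13],[-0.118,-0.092,-0.12,0,0,0,-0.13]]]'; python3 -c "
from h import *
to(.4997,.068,.1)
imaging.camera('scene')
a=imaging.camera('top')
a=imaging.camera('scene')[150:240,320:430]; cv2.imwrite('pics/g2.png',cv2.resize(a,None,fx=5,fy=5))
a=imaging.camera('top')[160:258,240:380]; cv2.imwrite('pics/g2t.png',cv2.resize(a,None,fx=5.5,fy=5.5,interpolation=cv2.INTER_CUBIC))"
```

```text
clock: 8.8
position: [0.4947, 0.0613, 0.2189]
ee_rot: [0.71, 0.705, -0.003, 0.001]
ft_force: [0.8, 0.5, 0.2]
grip_width: 0.563
grasp_force: 0.0
t 8.8 p [0.4947 0.0613 0.2189] tooly deg -0.4 tilt [-0.002 -0.005] F [0.8 0.5 0.2] w 47.9 g 0.0 q [ 0.45  0.13 -0.71  1.8   0.1   1.25 -0.29]
shift [0.0073 0.0053 0.1188] az to y||x -0.0069
```

View pics/g2.png

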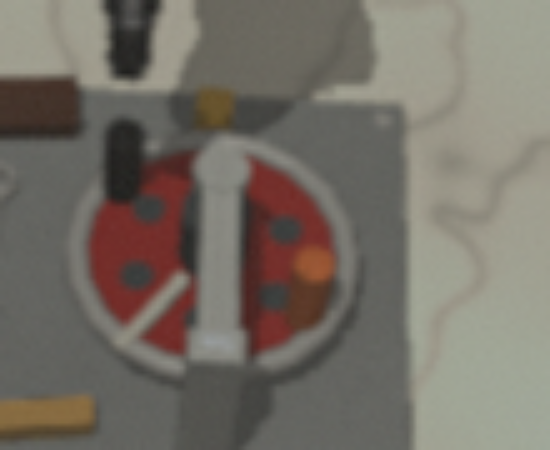

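The wheel turned as planned. The black top is at crop (123,128), the orange one at (313,263), and the line points to (120,340).

```bash
python3 -c "
from h import *
S=lambda u,v:[(u+.5)/5-.5+320,(v+.5)/5-.5+150]
b=atz('scene',S(123,128),.114);o=atz('scene',S(313,263),.114);l=atz('scene',S(122,342),.054)
for X in(b,o,l):
  d=X[:2]-AX;print(X.round(4),np.arctan2(d[1],d[0]).round(3),np.hypot(*d).round(4))
d=o-b;print(np.arctan2(d[1],d[0]),(o+b)/2)
to(b[0],b[1],.1)"
```

```text
[0.4981 0.0646 0.114 ] -2.219 0.0777
[0.5904 0.1831 0.114 ] 0.895 0.0726
[0.6181 0.0704 0.054 ] -0.655 0.0921
0.9089261532909544 [0.54423731 0.12384615 0.114     ]
t 9.0 p [0.4982 0.068  0.2198] tooly deg 0.05 tilt [0. 0.] F [0.3 0.8 0.5] w 48.1 g 0.0 q [ 0.44  0.14 -0.72  1.79  0.1   1.25 -0.3 ]
shift [-0.0035 -0.0002  0.1198] az to y||x 0.0009
```

```bash
python3 -m inch '[[[0,0.001,0.03,0,0,0,-0.13],[0,0.001,0.06,0,0,0,-0.13],[0,0.001,0.09,0,0,0,-0.13],[0,0.001,0.11,0,0,0,-0.13],[0,0.001,0.119,0,0,0,-0.13],[0,0.001,0.119,0,0,0,-0.13],[0,0.001,0.119,0,0,0,0.6],[0,0.001,0.119,0,0,0,0.6],[0,0.001,0.119,0,0,0,0.6],[0,0.001,0.119,0,0,0,0.6]]]' 40; python3 -c "
from h import *
arc(1.2,10)"
```

```text
clock: 10.0
position: [0.5004, 0.0679, 0.1021]
ee_rot: [0.707, 0.707, 0.002, 0.001]
ft_force: [2.6, 3.0, 7.2]
grip_width: 0.29
grasp_force: 39.6
t 10.0 p [0.5004 0.0679 0.1021] tooly deg 0.01 tilt [0.004 0.001] F [2.6 3.  7.2] w 24.7 g 39.6 q [ 0.4   0.28 -0.7   1.91  0.21  1.02 -0.39]
theta -2.221 r 0.0737
[0.006,-0.007,0,0,0,0,0.6],[0.012,-0.013,0,0,0,0,0.6],[0.019,-0.018,0,0,0,0,0.6],[0.027,-0.022,0,0,0,0,0.6],[0.035,-0.026,0,0,0,0,0.6],[0.044,-0.028,0,0,0,0,0.6],[0.053,-0.029,0,0,0,0,0.6],[0.062,-0.029,0,0,0,0,0.6],[0.070,-0.028,0,0,0,0,0.6],[0.079,-0.026,0,0,0,0,0.6],
```

```bash
python3 -m inch '[[[0.006,-0.007,0,0,0,0,0.6],[0.012,-0.013,0,0,0,0,0.6],[0.019,-0.018,0,0,0,0,0.6],[0.027,-0.022,0,0,0,0,0.6],[0.035,-0.026,0,0,0,0,0.6],[0.044,-0.028,0,0,0,0,0.6],[0.053,-0.029,0,0,0,0,0.6],[0.062,-0.029,0,0,0,0,0.6],[0.070,-0.028,0,0,0,0,0.6],[0.079,-0.026,0,0,0,0,0.6]]]'; python3 -c "
from h import *
arc(1.2,10)"
```

```text
clock: 11.0
position: [0.4755, 0.1448, 0.1021]
ee_rot: [0.708, 0.706, 0.001, 0.002]
ft_force: [8.9, -5.3, 5.0]
grip_width: 0.288
grasp_force: 41.0
t 11.0 p [0.4755 0.1448 0.1021] tooly deg -0.12 tilt [ 0.005 -0.002] F [ 8.9 -5.3  5. ] w 24.5 g 41.0 q [ 0.28  0.27 -0.75  1.93  0.22  1.01 -0.56]
theta 2.884 r 0.0718
[0.009,0.001,0,0,0,0,0.6],[0.017,0.004,0,0,0,0,0.6],[0.025,0.009,0,0,0,0,0.6],[0.031,0.015,0,0,0,0,0.6],[0.038,0.021,0,0,0,0,0.6],[0.043,0.028,0,0,0,0,0.6],[0.048,0.036,0,0,0,0,0.6],[0.051,0.044,0,0,0,0,0.6],[0.054,0.052,0,0,0,0,0.6],[0.055,0.061,0,0,0,0,0.6],
```

```bash
python3 -m inch '[[[0.009,0.002,0,0,0,0,0.6],[0.017,0.004,0,0,0,0,0.6],[0.025,0.009,0,0,0,0,0.6],[0.031,0.015,0,0,0,0,0.6],[0.038,0.021,0,0,0,0,0.6],[0.043,0.028,0,0,0,0,0.6],[0.048,0.036,0,0,0,0,0.6],[0.051,0.044,0,0,0,0,0.6],[0.054,0.052,0,0,0,0,0.6],[0.055,0.061,0,0,0,0,0.6]]]'; python3 -m inch '[[[0,0,0,0,0,0,0.6],[0,0,0,0,0,0,0.6]]]'; python3 -c "
from h import *
arc(.1,1)"
```

```text
clock: 12.0
position: [0.5355, 0.1987, 0.102]
ee_rot: [0.708, 0.706, -0.001, 0.002]
ft_force: [-2.3, -6.7, 15.4]
grip_width: 0.292
grasp_force: 41.8
clock: 12.2
position: [0.5362, 0.1988, 0.1021]
ee_rot: [0.708, 0.706, 0.0, 0.002]
ft_force: [3.9, -6.8, 11.1]
grip_width: 0.291
grasp_force: 41.7
t 12.2 p [0.5362 0.1988 0.1021] tooly deg -0.16 tilt [ 0.004 -0.003] F [ 3.9 -6.8 11.1] w 24.7 g 41.7 q [ 0.15  0.44 -0.71  1.74  0.32  1.08 -0.68]
theta 1.691 r 0.0728
[0.002,0.007,0,0,0,0,0.6],
```

```bash
python3 -m inch '[[[0,0.004,0,0,0,0,0.6],[0,0.008,0,0,0,0,0.6],[0,0.010,0,0,0,0,0.6],[0,0.010,0,0,0,0,0.6],[0,0.010,0,0,0,0,0.6]]]'; python3 -c "
from h import *
arc(.1,1)"
```

```text
clock: 12.7
position: [0.5452, 0.1995, 0.1021]
ee_rot: [0.708, 0.706, -0.0, 0.002]
ft_force: [-0.1, -4.8, 11.5]
grip_width: 0.295
grasp_force: 41.8
t 12.7 p [0.5452 0.1995 0.1021] tooly deg -0.11 tilt [ 0.002 -0.002] F [-0.1 -4.8 11.5] w 25.1 g 41.8 q [ 0.14  0.46 -0.71  1.72  0.33  1.09 -0.67]
theta 1.568 r 0.073
[0.001,0.007,0,0,0,0,0.6],
```

Release, lift, and move aside to look.

```bash
python3 -m inch '[[[0,0,0,0,0,0,-0.13],[0,0,0,0,0,0,-0.13],[0,0,0,0,0,0,-0.13],[0,0,-0.04,0,0,0,-0.13],[0,0,-0.08,0,0,0,-0.13],[0,0,-0.12,0,0,0,-0.13],[-0.05,-0.01,-0.12,0,0,0,-0.13],[-0.10,-0.02,-0.12,0,0,0,-0.13],[-0.15,-0.04,-0.12,0,0,0,-0.13],[-0.20,-0.05,-0.12,0,0,0,-0.13]]]'; python3 -m inch '[[[-0.05,-0.01,0,0,0,0,-0.13],[-0.10,-0.01,0,0,0,0,-0.13],[-0.10,-0.01,0,0,0,0,-0.13]]]'; python3 -c "
from h import *
st()
s=imaging.camera('scene')[155:255,250:410];t=imaging.camera('top')[160:258,240:380]
cv2.imwrite('pics/c3.png',cv2.resize(s,None,fx=5,fy=5,interpolation=cv2.INTER_CUBIC))
cv2.imwrite('pics/c3t.png',cv2.resize(t,None,fx=5.5,fy=5.5,interpolation=cv2.INTER_CUBIC))"
```

```text
clock: 13.7
position: [0.4939, 0.0064, 0.2205]
ee_rot: [0.707, 0.707, -0.0, -0.0]
ft_force: [1.1, -0.3, 0.8]
grip_width: 0.568
grasp_force: 0.0
clock: 14.0
position: [0.4841, -0.0996, 0.2203]
ee_rot: [0.711, 0.704, -0.001, 0.0]
ft_force: [-0.0, 0.3, -0.8]
grip_width: 0.566
grasp_force: 0.0
t 14.0 p [ 0.4841 -0.0996  0.2203] tooly deg -0.56 tilt [-0.001 -0.002] F [-0.   0.3 -0.8] w 48.1 g 0.0 q [ 0.67  0.1  -0.58  1.81  0.06  1.25  0.05]
```

View pics/c3.png

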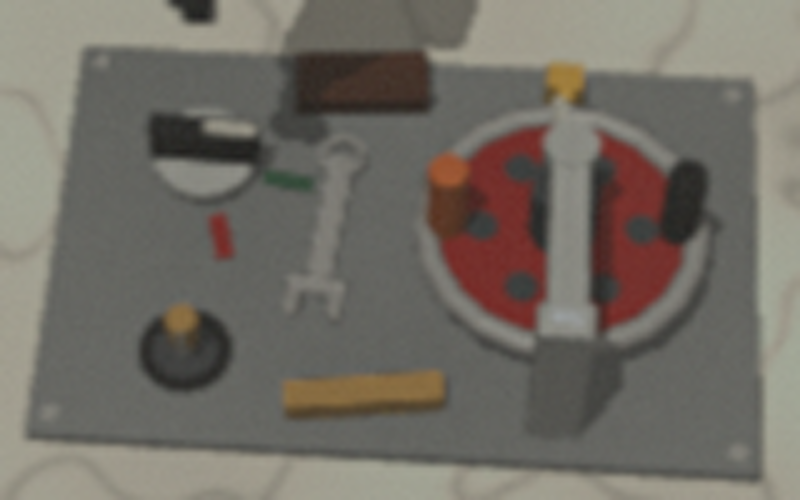

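View pics/c3t.png

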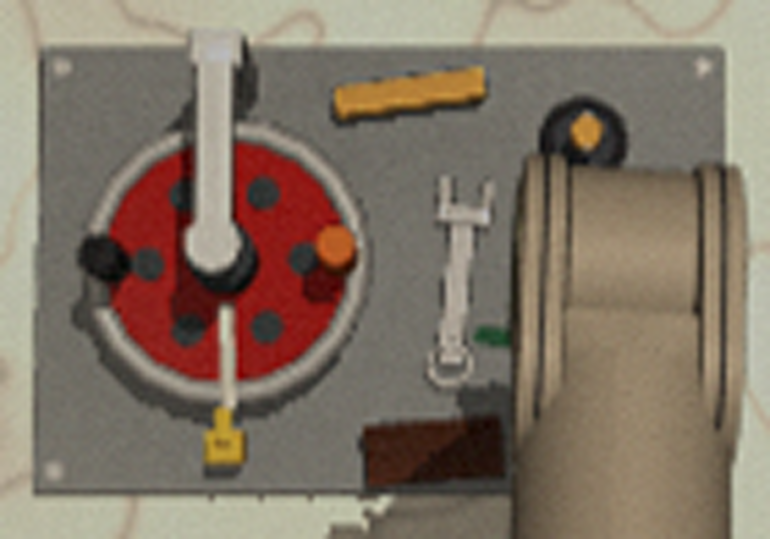

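The line runs from (225,305) to (230,405) in the top crop, almost at the pointer tip (222,410). The handle tops are at (103,258) and (335,247) there, and at (685,172) and (449,168) in the scene crop.

```bash
python3 -c "
from h import *
T=lambda u,v:[(u+.5)/5.5-.5+240,(v+.5)/5.5-.5+160]
S=lambda u,v:[(u+.5)/5-.5+250,(v+.5)/5-.5+155]
for n,b,o in(('top',T(103,258),T(335,247)),('scene',S(687,172),S(449,168))):
  d=atz(n,o,.114)-atz(n,b,.114);print(n,'L err',-1.575-np.arctan2(d[1],d[0]),np.hypot(d[0],d[1]))
l=atz('top',T(230,403),.054)[:2]-[.5455,.1267];print('L err line',np.pi-.0045-np.arctan2(l[1],l[0])%(2*np.pi))
st()
# knob bar
a=atz('top',[(530+.5)/5.5-.5+240,(345.5)/5.5-.5+160],.06)-atz('top',[(643.5)/5.5-.5+240,(349.5)/5.5-.5+160],.06);print('bar dir',np.arctan2(a[1],a[0]),np.hypot(*a[:2]))
a=atz('scene',S(262,138),.06)-atz('scene',S(150,124),.06);print('bar dir sc',np.arctan2(a[1],a[0]),np.hypot(*a[:2]))
to(.4895,-.108,.2)"
```

```text
top L err -0.04631448456161502 0.1448539062346476
scene L err -0.04233827588037964 0.14659783235158658
L err line -0.029944217234547654
t 14.1 p [ 0.485  -0.0932  0.2204] tooly deg -0.15 tilt [-0.  0.] F [0.1 0.2 0.2] w 47.9 g 0.0 q [ 0.66  0.1  -0.59  1.81  0.06  1.25  0.05]
bar dir 1.5303472799728532 0.07249235879146709
bar dir sc 1.4806472784025733 0.07390263621733856
t 14.1 p [ 0.485  -0.0932  0.2204] tooly deg -0.15 tilt [-0.  0.] F [0.1 0.2 0.2] w 47.9 g 0.0 q [ 0.66  0.1  -0.59  1.81  0.06  1.25  0.05]
shift [-0.0148  0.0045  0.0204] az to y||x -0.0027
```

The wheel error is about -0.04 rad, well within the 0.15 allowed. Now the knob, at (0.4895,-0.108) with a value of about 0.05.

```bash
python3 -m inch '[[[-0.015,0.0045,0,0,0,0.05,-0.13],[-0.015,0.0045,0.04,0,0,0.05,-0.13],[-0.015,0.0045,0.08,0,0,0.05,-0.13],[-0.015,0.0045,0.12,0,0,0.05,-0.13],[-0.015,0.0045,0.15,0,0,0.05,-0.13],[-0.015,0.0045,0.166,0,0,0.05,-0.13],[-0.015,0.0045,0.166,0,0,0.05,-0.13],[-0.015,0.0045,0.166,0,0,0.05,-0.13]]]'; python3 -m inch '[[[0,0,0,0,0,0,0.9],[0,0,0,0,0,0,0.9],[0,0,0,0,0,0,0.9],[0,0,0,0,0,0,0.9],[0,0,0,0,0,0,0.9]]]' 40; python3 -c "
from h import *
st()"
```

```text
clock: 14.9
position: [0.4904, -0.1066, 0.055]
ee_rot: [0.724, 0.689, 0.0, -0.0]
ft_force: [1.3, 0.8, -0.5]
grip_width: 0.56
grasp_force: 0.0
clock: 15.4
position: [0.491, -0.1074, 0.0559]
ee_rot: [0.725, 0.689, 0.001, 0.001]
ft_force: [0.1, 1.3, 7.5]
grip_width: 0.199
grasp_force: 42.7
t 15.4 p [ 0.491  -0.1074  0.0559] tooly deg -2.87 tilt [ 0.002 -0.001] F [0.1 1.3 7.5] w 16.9 g 42.7 q [ 0.62  0.32 -0.55  1.96  0.21  0.92 -0.09]
```

```bash
python3 -m inch '[[[0,0,0,0,0,0.14,0.9],[0,0,0,0,0,0.28,0.9],[0,0,0,0,0,0.42,0.9],[0,0,0,0,0,0.56,0.9],[0,0,0,0,0,0.70,0.9],[0,0,0,0,0,0.84,0.9],[0,0,0,0,0,0.98,0.9],[0,0,0,0,0,1.12,0.9],[0,0,0,0,0,1.25,0.9],[0,0,0,0,0,1.25,0.9]]]'; python3 -m inch '[[[0,0,0,0,0,0.01,0.9],[0,0,0,0,0,0.01,0.9],[0,0,0,0,0,0.01,0.9]]]'; python3 -c "
from h import *
st()"
```

```text
clock: 16.4
position: [0.492, -0.1082, 0.0559]
ee_rot: [0.991, 0.132, 0.002, 0.001]
ft_force: [6.6, -3.0, -0.6]
grip_width: 0.203
grasp_force: 41.7
clock: 16.7
position: [0.492, -0.1083, 0.0559]
ee_rot: [0.992, 0.13, 0.002, 0.001]
ft_force: [6.9, -3.7, -0.8]
grip_width: 0.199
grasp_force: 41.7
t 16.7 p [ 0.492  -0.1083  0.0559] tooly deg -75.1 tilt [ 0.005 -0.001] F [ 6.9 -3.7 -0.8] w 16.9 g 41.7 q [ 0.44  0.29 -0.35  1.97  0.13  0.9  -1.29]
```

```bash
python3 -m inch '[[[0,0,0,0,0,0,0.2],[0,0,0,0,0,0,0.2],[0,0,0,0,0,0,0.2],[0,0,-0.04,0,0,0,0.2],[0,0,-0.08,0,0,0,0.2],[0,0,-0.13,0,0,0,0.2],[-0.04,0.05,-0.17,0,0,0,0.2],[-0.07,0.10,-0.17,0,0,0,0.2],[-0.10,0.15,-0.17,0,0,0,0.2],[-0.10,0.20,-0.17,0,0,0,0.2]]]'; python3 -m inch '[[[0,0.05,0,0,0,0,0.2],[0,0.10,0,0,0,0,0.2],[0,0.15,0,0,0,0,0.2],[0,0.15,0,0,0,0,0.2]]]'; python3 -c "
from h import *
st()
s=imaging.camera('scene')[155:255,250:410];t=imaging.camera('top')[160:258,240:380]
s=cv2.resize(s,(560,350),interpolation=cv2.INTER_CUBIC)[:240];t=cv2.resize(t,None,fx=4,fy=4,interpolation=cv2.INTER_CUBIC)[50:392]
cv2.imwrite('pics/c4.png',np.vstack([s,t]))"
```

```text
clock: 17.7
position: [0.4425, -0.2926, 0.2248]
ee_rot: [0.992, 0.13, 0.0, 0.001]
ft_force: [1.8, 0.3, 0.5]
grip_width: 0.395
grasp_force: 0.0
clock: 18.1
position: [0.4809, -0.4416, 0.2209]
ee_rot: [0.992, 0.127, -0.002, -0.0]
ft_force: [-0.0, -0.3, -0.8]
grip_width: 0.398
grasp_force: 0.0
t 18.1 p [ 0.4809 -0.4416  0.2209] tooly deg -75.42 tilt [-0.004 -0.   ] F [-0.  -0.3 -0.8] w 33.8 g 0.0 q [ 0.76  0.41 -0.12  1.41  0.05  1.32 -0.68]
```

View pics/c4.png

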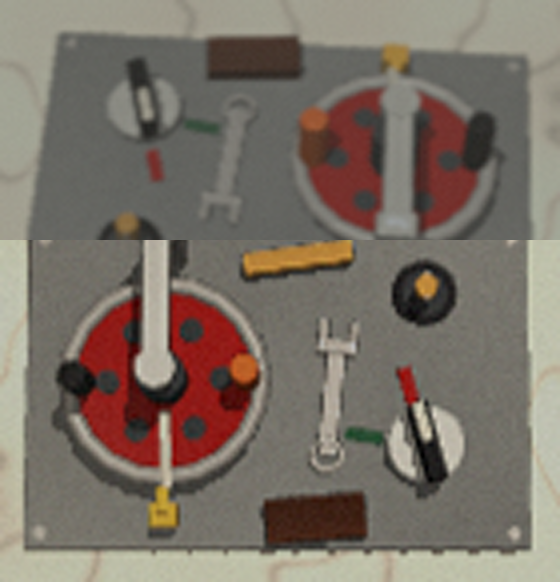

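The knob's line (420,420) points at the red mark (407,383). The wheel's line (165,470) is at the pointer (163,492), and nothing else has moved. Handing in.

```bash
python3 -c "
from workcell import order
print(order.hand_in())"
```

```text
the job is handed in; nothing more can be done
None
```

The job is handed in: my last measurement put the wheel about 0.04 rad short of one full turn past the pointer (0.15 allowed), the last picture shows the knob's line at the red mark, and nothing else visibly moved; no verdict was returned.

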